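File the pan lid in the slotted rack

ROBOT

A 6-joint arm with a two-finger parallel gripper is mounted at the origin on a cart in front of the work surface, level with it; the furniture and walls round the work are solid. World frame = base frame: x ahead of the robot, y to its left, z up, the work surface at z = 0. Lengths are in m, angles in rad, forces in N, time in s.
With the tool pointing down it reaches from about 0.25 to 0.775 m from the base axis. Payload 4 kg.
Tool frame: the origin (TCP) lies at the centre of the arm's flange, where the gripper is bolted on; the fingertips stand 199 mm ahead of it and the grasp point (between the pads) lies 180 mm ahead of it; z points along the fingers, y is the line along which they close (so a half turn about z gives the same grasp; the last joint's range is limited). The gripper opens to 94 mm and grips with 3 to 60 N. Pads are 16 mm wide; open, the fingers measure 119 mm over their backs; the gripper's body (75 mm by 177 mm) begins 78 mm behind the grasp point.
Start: joints at [-1.351, 0.087, 1.371, -0, 1.684, -0.103], TCP at [0.174, -0.522, 0.405] pointing down, gripper open.
Joint ranges: [-3.1, 3.1], [-0.76, 2.03], [0.27, 2.55], [-1.08, 4.22], [0.17, 2.65], [-2.57, 2.57]. Speed limits (rad/s): [2.79, 2.79, 3.14, 3.14, 3.14, 3.14].

INTERFACE

Orientations are given as [roll, pitch, yaw] about the fixed x, y, z axes, in that order (R = Rz(yaw) Ry(pitch) Rx(roll)).
In Python, from bench import robot, eyes, models gives the robot as it stands.
- The arm moves only by the tool step_arm, never from a script. Its argument "commands" is a list that holds one entry, the list of rows, each a list of 7 numbers: the shift along the tool's x, y, z in mm, then the turn, a rotation vector about the tool's x, y, z in rad, then the finger opening in mm, from 0 to 94. In form: [[[tx, ty, tz, wx, wy, wz, gripper], ...]]. A call has 1 to 20 rows; each row shifts and turns the commanded pose from where the row before left it, along the tool's axes as they then stand; what a row does not reach is not made up. A row lasts 1/8 s, in which the tool goes at most 62.5 mm and 10.7 degrees, less where a joint would pass 70% of its speed; a pose out of reach is approached as far as the arm can. A call is refused whole if a number of a shift passes 62.5 or a number of a turn 0.188, either way. A call with a gripper value outside its range is refused whole. The fingers move at their own pace and stop on an object; the grip force is fixed at half the most. Time passes only in rows, so rows that do not move let the fingers close. It gives the time, the measured TCP pose, the force, the opening and the grip force at its end, in the units of the state.
- robot.get_obs(): the state, without advancing time (a new reading comes with each control period).
- eyes.snapshot(name): name is "scene" or "top"; returns a dict with "color" (384x512x3 uint8, red, green, blue), "camera_matrix" (3x3 intrinsics, pixels), "D" ([k1, k2, p1, p2, k3] as OpenCV has them; the pictures are not rectified), "eye" and "rotation" of the camera in the world. Camera axes: x right, y up, looking along -z (the intrinsics and any distortion apply to the point x, -y, -z); pixel columns grow to the right and rows downward; lengths in m; the calibration is good to about 2 mm. A picture is of the moment at which its call begins. There is no depth.
- robot.close_job(): hands the job in; it is judged then, once.
Trained networks look in a picture, given as the dict that the camera call returned (one of the last four; its "shot" number tells which), for a name from the list of things; names that differ only in an ending like _2 or _b are one class to them, and where a whole thing is asked for, a point or a joint stands for the part that bears it (a point fixed in the world has none). Each returns a list of dicts, best first, with "confidence" (0 to 1); they miss things now and then, are a little off and sometimes report something else, mostly with a low value. They report only what shows in the picture. A call takes as long as a camera call.
- models.masks_of(picture, query): "mask" (384x512 bool, what is visible of it) and "xy" ([column, row] in pixels, amid what is visible of it).
- models.tip_of(picture, query): "xy" ([column, row] in pixels: a listed point, or the origin of a listed thing).
The state is a dict: "time": time; "joint_positions": joint angles; "qvel": joint speeds; "joint_torque": joint torques, N m; "tool_pos": TCP position; "ee_rot": TCP orientation; "wrist_force": force on the tool from outside, world axes, zero at the start; "wrist_torque": the same for the moment, N m; "width": finger opening in m; "finger_force": force on a finger pad.
Only numpy, scipy, OpenCV 4.12 (cv2) and the standard library are available. Lean on these libraries where they do the work, as an engineer would, in place of code of your own. Each camera call takes 0.05 s, during which the arm holds its last target. There are 200 camera calls.

TASK

Put the big pan lid away: lift it by its knob and lean it, knob side out, against the two pegs of the sloping wooden rest, so that it stays there when you let go. Then take it by its free upper rim and stand it on edge in the empty middle slot of the slotted rack, down on both rails, without forcing it, and let go. Leave the two small rounds in the rack, and the mug, salt, pepper mill and jar, as they are.

Things in the scene. Friction and masses are not known exactly. Their poses are not given: they have to be found in the camera images.
- pan_lid: big pan lid, flat on the table, knob up: metal disc 160 mm across, 7 mm thick, 200 to 420 g. Origin: centre of its flat underside; z out through the knob. Low step on top (84 mm across, to 10 mm above the underside), stem 18 mm across, round wooden knob 30 mm across, 20 to 40 mm above the underside. Outside the step a flat rim band 38 mm wide
- lid_rest: fixed wooden rest: panel 110 mm wide, 100 mm long, sloping at 45 degrees. Origin: centre of its base, on the table. Own x (level) is the way the panel rises; its face looks to -x and +z. At the foot two pegs 90 mm apart stand 22 mm out of the face and catch the lid rim. Panel top 93 mm above the table; a leaning lid overhangs it by about 64 mm, upper rim free on both faces
- rest_seat (a point): point on the sloping face where the centre of the big lid's underside lies when the lid leans on the rest against both pegs (its axes are those of lid_rest, not tilted)
- rack: fixed low wooden rack, origin: centre of its underside on the table. Two rails along own y, 20 mm high, 70 mm apart inside; three slots 65 mm apart along y, between upright pins reaching 75 mm above the table, 15 mm clear width along y. A round in a slot stands in the plane of own x and z on the inner rail edges; the big lid centre is then 92 mm above the table
- slot_mid (a point): centre of the empty middle slot, at the height of the rail tops (20 mm above the table); axes as rack
- small_lid: small pan lid with knob, 110 mm across, standing on edge in one outer slot of the rack, top 117 mm above the table. Origin: centre of its underside
- round_board: small wooden round, 110 mm across, 7 mm thick, standing on edge in the other outer slot, top 117 mm above the table. Origin: centre of one face
- mug: two-tone mug, 101 mm tall; origin: under its middle. A bystander
- salt: salt shaker, 90 mm tall; origin: under its middle. A bystander
- mill: wooden pepper mill, 150 mm tall; origin: under its middle. A bystander
- jar: jam jar, 84 mm tall, 68 mm wide; origin: under its middle. A bystander

How it is judged:
By the outcome, as a careful person would: the job done as asked, in the order asked, and still so for the second after the job is handed in, with the robot touching nothing.
It also fails if it takes over 56 s, if anything falls off the work surface, if the arm or the gripper's body presses on something with over 40 N, if the wrist force passes 120 N, or if a joint passes its speed limit or range.

## Working session

There is one attempt and no reset: what is moved stays moved. The work goes in short steps, Python scripts to look and compute and a tool call to move; the robot and the scene stay as the last step left them, time stands still between calls to the robot, and variables do not carry over. Pictures are saved under pics/ and viewed, at most 10 in all, crops included, and the job is handed in when it is done.

Besides the shell and the picture viewer there is one more tool, called after "Request:" as a command line: name --argument value ..., lists and objects as JSON in quotes. step_arm: Moves the arm, as the interface text tells. Its arguments: {"type":"object","properties":{"commands":{"type":"array"}},"required":["commands"]}

```bash
mkdir -p pics && ls && cat > h.py <<'E'
import numpy as np, cv2
from bench import robot, eyes, models
from scipy.spatial.transform import Rotation as R
def snap(n,save=None):
    p=eyes.snapshot(n)
    if save: cv2.imwrite('pics/'+save,cv2.cvtColor(p['color'],cv2.COLOR_RGB2BGR))
    return p
def ray(p,xy):
    u=cv2.undistortPoints(np.array([[xy]],float),p['camera_matrix'],np.array(p['D'],float))[0,0]
    d=np.array(p['rotation'])@np.array([u[0],-u[1],-1.0]); return np.array(p['eye']),d/np.linalg.norm(d)
def at_z(p,xy,z):
    e,d=ray(p,xy); return e+d*(z-e[2])/d[2]
def tri(*obs):
    A=np.zeros((3,3));b=np.zeros(3)
    for p,xy in obs:
        e,d=ray(p,xy);M=np.eye(3)-np.outer(d,d);A+=M;b+=M@e
    return np.linalg.solve(A,b)
def proj(p,X):
    X=np.atleast_2d(X); c=(X-np.array(p['eye']))@np.array(p['rotation']); c=c*[1,-1,-1]
    return cv2.projectPoints(c,np.zeros(3),np.zeros(3),p['camera_matrix'],np.array(p['D'],float))[0][:,0]
E
python3 - <<'E'
from h import *
np.set_printoptions(precision=4,suppress=True)
P={n:snap(n,n+'0.png') for n in('scene','top')}
for n,p in P.items(): print(n,p['eye'],p['rotation'],p['camera_matrix'],p['D'])
for q in['pan_lid','lid_rest','rest_seat','rack','slot_mid','small_lid','round_board','mug','salt','mill','jar']:
    r=[]
    for n in P:
        t=models.tip_of(P[n],q); r.append(t[0] if t else None); print(q,n,[(np.round(x['xy'],1),round(x['confidence'],2)) for x in t[:2]])
    if all(r): print('   tri',tri((P['scene'],r[0]['xy']),(P['top'],r[1]['xy'])))
    if r[1]: print('   z0',at_z(P['top'],r[1]['xy'],0))
print(robot.get_obs())
E
```

```text
pics
scene [0.0719 0.651  0.9367] [ 0.8282  0.0089 -2.5806] [[456.2021   0.     263.2498]
 [  0.     456.2021 195.43  ]
 [  0.       0.       1.    ]] [-0.1692  0.      0.      0.      0.    ]
top [ 0.3339 -0.1148  1.4567] [ 0.1782 -0.0183 -1.5882] [[460.5396   0.     256.1816]
 [  0.     460.5396 194.1528]
 [  0.       0.       1.    ]] [-0.153  0.     0.     0.     0.   ]
pan_lid scene [(array([305. , 231.2]), 0.79)]
pan_lid top [(array([255.7, 241.9]), 0.75)]
   tri [0.2029 0.2681 1.1967]Traceback (most recent call last):
  File "<stdin>", line 10, in <module>
  File "h.py", line 12, in at_z
    e,d=ray(p,xy); return e+d*(z-e[2])/d[2]
                                       ~^^^
IndexError: invalid index to scalar variable.
```

```bash
sed -i "s/    if save:/    p['rotation']=R.from_euler('xyz',p['rotation']).as_matrix() if np.ndim(p['rotation'])==1 else p['rotation']\n    if save:/" h.py
python3 - <<'E'
from h import *
np.set_printoptions(precision=4,suppress=True)
P={n:snap(n,n+'0.png') for n in('scene','top')}
for q in['pan_lid','lid_rest','rest_seat','rack','slot_mid','small_lid','round_board','mug','salt','mill','jar']:
    r=[]
    for n in P:
        t=models.tip_of(P[n],q); r.append(t[0] if t else None); print(q,n,[(np.round(x['xy'],1),round(x['confidence'],2)) for x in t[:2]])
    if all(r): print('   tri',tri((P['scene'],r[0]['xy']),(P['top'],r[1]['xy'])))
    if r[1]: print('   z0',at_z(P['top'],r[1]['xy'],0))
print(robot.get_obs())
E
```

```text
pan_lid scene [(array([306.4, 229.1]), 0.56), (array([190.6, 240.3]), 0.38)]
pan_lid top [(array([255.4, 239.9]), 0.94), (array([219.3, 184.7]), 0.43)]
   tri [ 0.4438 -0.1424  0.0116]
   z0 [ 0.449 -0.141  0.   ]
lid_rest scene [(array([263.1, 288.4]), 0.79), (array([213.6, 235. ]), 0.38)]
lid_rest top [(array([184.8, 243.2]), 0.6)]
   tri [ 0.4407  0.0822 -0.0009]
   z0 [0.4416 0.0825 0.    ]
rest_seat scene [(array([264.8, 268.5]), 0.74)]
rest_seat top [(array([177.4, 245.7]), 0.58)]
   tri [0.4276 0.0914 0.0974]
   z0 [0.4339 0.106  0.    ]
rack scene [(array([212.1, 246.6]), 0.95), (array([263.1, 289.6]), 0.5)]
rack top [(array([203.7, 184.6]), 0.69)]
   tri [ 0.6368  0.0263 -0.0166]
   z0 [0.6296 0.0228 0.    ]
slot_mid scene [(array([211.4, 237.3]), 0.69)]
slot_mid top [(array([200.3, 182.1]), 0.93)]
   tri [0.6333 0.0316 0.0293]
   z0 [0.638  0.0338 0.    ]
small_lid scene [(array([192.3, 241.4]), 0.67)]
small_lid top [(array([180.7, 174.3]), 0.68)]
   tri [0.6514 0.0892 0.0574]
   z0 [0.6648 0.0978 0.    ]
round_board scene [(array([231.1, 218.2]), 0.58)]
round_board top [(a
[... 502 characters left out ...]
 [ 0.7759 -0.0518  0.    ]
jar scene [(array([356.5, 182.7]), 0.86)]
jar top [(array([341.5, 259.9]), 0.79), (array([201.8, 181.8]), 0.36)]
   tri [ 0.3904 -0.4075  0.008 ]
   z0 [ 0.3803 -0.4129  0.    ]
{'time': 1.4, 'joint_positions': array([-1.3511,  0.0872,  1.3707,  0.    ,  1.6836, -0.1031]), 'qvel': array([-0.0003, -0.001 ,  0.0001,  0.0001,  0.0015, -0.0009]), 'joint_torque': array([  0.    , -34.0036, -30.2593,   0.0718,   0.0237,  -0.    ]), 'tool_pos': array([ 0.1745, -0.5216,  0.4047]), 'ee_rot': array([3.1415, 0.    , 0.3228]), 'wrist_force': array([ 0.0059,  0.4367, -0.2926]), 'wrist_torque': array([-0.026 , -0.01  ,  0.0004]), 'finger_force': 0.0, 'width': 0.0939338851418796}
```

View pics/scene0.png

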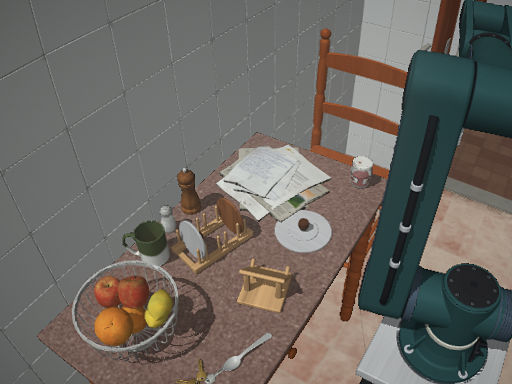

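View pics/top0.png

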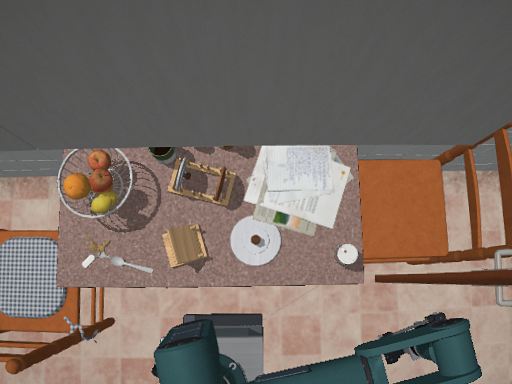

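```bash
python3 - <<'E'
import cv2,numpy as np
t=cv2.imread('pics/top0.png');s=cv2.imread('pics/scene0.png')
a=cv2.resize(t[145:275,155:290],(400,385),interpolation=3)
b=cv2.resize(s[180:315,160:300],(400,385),interpolation=3)
cv2.imwrite('pics/c1.png',np.hstack([a,b]))
E
```

```text
(no output)
```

View pics/c1.png

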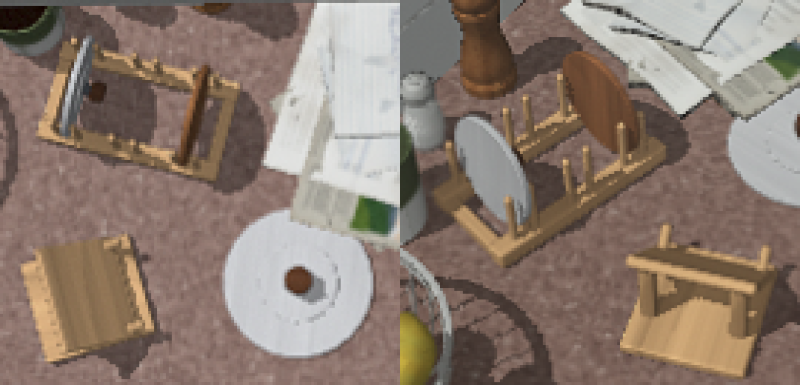

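```bash
python3 - <<'E'
from h import *
np.set_printoptions(precision=4,suppress=True)
t=cv2.imread('pics/top0.png');s=cv2.imread('pics/scene0.png')
def tile(im,r0,c0,h,w):
    k=8 if w<=50 else 5
    return cv2.resize(im[r0:r0+h,c0:c0+w],(400,300),interpolation=cv2.INTER_CUBIC)
a=tile(t,220,158,38,50);a=tile(t,220,160,37,50)
im=np.vstack([np.hstack([cv2.resize(t[218:272,158:230],(400,300),interpolation=2),cv2.resize(s[254:314,230:310],(400,300),interpolation=2)]),
 np.hstack([cv2.resize(t[150:213,160:244],(400,300),interpolation=2),cv2.resize(s[186:276,160:280],(400,300),interpolation=2)])])
cv2.imwrite('pics/c2.png',im)
P={n:snap(n) for n in('scene','top')}
for n in P:
    m=models.masks_of(P[n],'pan_lid')[0]; c,_=cv2.findContours(m['mask'].astype(np.uint8),0,1); c=max(c,key=len)
    e=cv2.fitEllipse(c); print(n,m['confidence'],e, at_z(P[n],e[0],.006))
    b=P[n]['color'].astype(int)
    k=m['mask']&(b[...,0]-b[...,2]>30); ys,xs=np.where(k); print('knob px',len(xs),xs.mean(),ys.mean(),at_z(P[n],(xs.mean(),ys.mean()),.032))
E
```

```text
scene 0.86 ((303.58990478515625, 231.56771850585938), (41.98025894165039, 55.44314193725586), 85.0852279663086) [ 0.4438 -0.1361  0.006 ]
knob px 62 302.6290322580645 222.09677419354838 [ 0.4527 -0.1441  0.032 ]
top 0.55 ((254.9801788330078, 241.15428161621094), (45.681968688964844, 50.362220764160156), 108.67134094238281) [ 0.4446 -0.1395  0.006 ]
knob px 59 255.16949152542372 239.22033898305085 [ 0.4486 -0.1397  0.032 ]
```

View pics/c2.png

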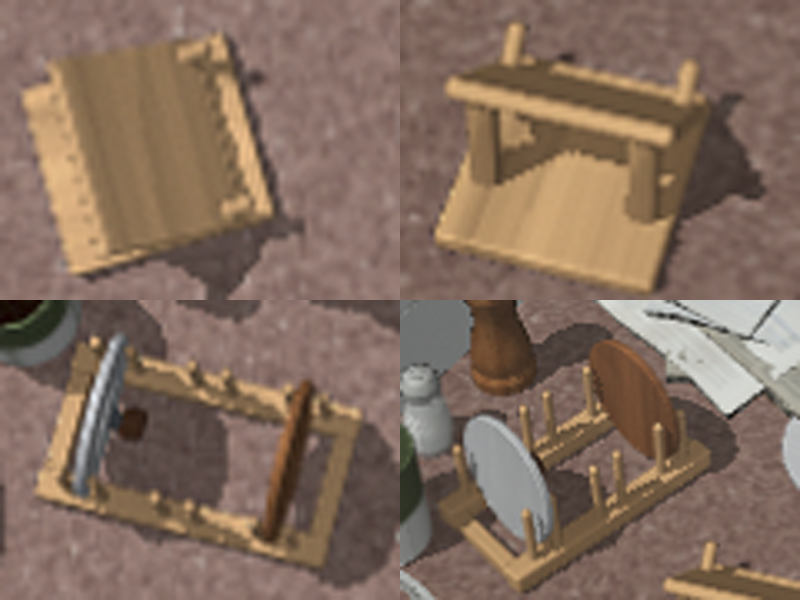

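```bash
python3 - <<'E'
from h import *
np.set_printoptions(precision=4,suppress=True)
P={n:snap(n) for n in('scene','top')}
def T(n,r0,c0,k,ox,oy,pts,z):
    return np.array([at_z(P[n],(c0+(x-ox+.5)/k-.5,r0+(y-oy+.5)/k-.5),z) for x,y in pts])
ang=lambda a,b:np.degrees(np.arctan2(*(b-a)[1::-1]))
k=400/72
pt=T('top',218,158,k,0,0,[(50,60),(100,258)],.093);print('panel top edge (top)',pt,ang(*pt[::-1]),np.linalg.norm(pt[0]-pt[1]),pt.mean(0))
b=T('top',218,158,k,0,0,[(23,95),(70,272)],.012);print('base left (top)',b,ang(*b[::-1]),np.linalg.norm(b[0]-b[1]))
b=T('top',218,158,k,0,0,[(228,40),(272,212)],.012);print('base right (top)',b,ang(*b[::-1]),np.linalg.norm(b[0]-b[1]))
ps=T('scene',254,230,5,400,0,[(448,86),(672,136)],.09);print('panel top edge (scene)',ps,ang(*ps),np.linalg.norm(ps[0]-ps[1]),ps.mean(0))
kt=400/84;ks=400/120
for z in(.075,):
  a=T('top',150,160,kt,0,300,[(195,372),(228,380),(160,498),(193,508)],z)
  s=T('scene',186,160,ks,400,300,[(524,408),(548,394),(594,470),(618,453)],z)
  for q in(a,s): print('pins',q[:,:2].tolist(),q.mean(0),ang((q[2]+q[3])/2,(q[0]+q[1])/2))
c=T('top',150,160,kt,0,300,[(80,340),(40,490),(322,562),(362,415)],.02)
print('rack',c,c.mean(0),ang(c[1],c[0]),ang(c[2],c[3]),ang(c[2],c[1])-90,ang(c[3],c[0])-90)
for n,l in (('top',[(200.3,182.1)]),('scene',[(211.4,237.3)])):print('slot',at_z(P[n],l[0],.02))
for n,l in (('top',(177.4,245.7)),('scene',(264.8,268.5))):print('seat',at_z(P[n],l,.082))
for n in P:
  for q,z in(('rest_seat',.082),('slot_mid',.02),('lid_rest',0),('rack',0)):
    for x in models.tip_of(P[n],q)[:1]: print(n,q,x['xy'],at_z(P[n],x['xy'],z))
E
```

```text
panel top edge (top) [[0.4794 0.1247 0.093 ]
 [0.3736 0.0969 0.093 ]] 14.71223473403123 0.10938564525491641 [0.4265 0.1108 0.093 ]
base left (top) [[0.4682 0.1541 0.012 ]
 [0.3682 0.1264 0.012 ]] 15.493923526007036 0.10376649281229681
base right (top) [[0.4982 0.0374 0.012 ]
 [0.4007 0.0126 0.012 ]] 14.295948989979436 0.10066353351789079
panel top edge (scene) [[0.4784 0.124  0.09  ]
 [0.3748 0.0939 0.09  ]] -163.8161814436166 0.1079243566156239 [0.4266 0.1089 0.09  ]
pins [[0.6771447190571114, 0.02570791914349692], [0.6714861573199413, 0.004261996129015094], [0.5943654342064186, 0.04777413576629001], [0.5875451780531709, 0.026527832029507578]] [0.6326 0.0261 0.075 ] -14.890762965932447
pins [[0.6812839465611505, 0.02835162012438075], [0.6745664092396534, 0.005521357745572719], [0.5938949280219468, 0.052658686964369816], [0.5885872948222289, 0.02843900696623014]] [0.6346 0.0287 0.075 ] -15.237429224923025
rack [[ 0.7144  0.1096  0.02  ]
 [ 0.6113  0.1349  0.02  ]
 [ 0.56   -0.0536  0.02  ]
 [ 0.6595 -0.081   0.02  ]] [0.6363 0.0274 0.02  ] -13.795706682100446 -15.431977119441301 -15.22432983588071 -16.063817850788553
slot [0.6339 0.0318 0.02  ]
slot [0.6407 0.0257 0.02  ]
seat [0.4283 0.0935 0.082 ]
seat [0.4346 0.0813 0.082 ]
scene rest_seat [266.1, 270.3] [0.4291 0.0843 0.082 ]
scene slot_mid [213.7, 234.9] [0.6407 0.0153 0.02  ]
scene lid_rest [262.3, 289.8] [0.4389 0.0872 0.    ]
scene rack [212.5, 246.4] [0.6305 0.0373 0.    ]
top rest_seat [174.1, 247.8] [0.4221 0.1034 0.082 ]
top slot_mid [200.5, 182.8] [0.6316 0.0311 0.02  ]
top lid_rest [183.5, 243.5] [0.4407 0.0866 0.    ]
top rack [204.8, 179.8] [0.6454 0.0193 0.    ]
```

```bash
cat >> h.py <<'E'
def plan(pos,rot,n,start=None):
    "constant row (mm, rad) taking the tool from start (pos,rot) or the measured pose to pos,rot in n rows"
    if start is None:
        o=robot.get_obs(); start=(o['tool_pos'],R.from_euler('xyz',o['ee_rot']))
    p0,R0=start; w=(R0.inv()*rot).as_rotvec()/n
    S=sum((R0*R.from_rotvec(i*w)).as_matrix() for i in range(n))
    t=np.linalg.solve(S,np.array(pos)-p0); print(n,'rows',np.round(t*1000,1),np.round(w,4))
down=lambda yaw:R.from_euler('xyz',[np.pi,0,yaw])
# tilted about tool x
tilt=lambda yaw,a:down(yaw)*R.from_rotvec([a,0,0])
E
python3 - <<'E'
from h import *
plan([.449,-.141,.32],down(.2618),12)
for a in(.785,-.785): print(tilt(.2618,a).as_matrix().round(2).tolist())
E
```

```text
12 rows [ 31.1 -23.7   7.1] [ 0.     -0.      0.0051]
[[0.97, 0.18, -0.18], [0.26, -0.68, 0.68], [-0.0, -0.71, -0.71]]
[[0.97, 0.18, 0.18], [0.26, -0.68, -0.68], [0.0, 0.71, -0.71]]
```

Request:
step_arm --commands '[[[31.1,-23.7,7.1,0,0,0.0051,94],[31.1,-23.7,7.1,0,0,0.0051,94],[31.1,-23.7,7.1,0,0,0.0051,94],[31.1,-23.7,7.1,0,0,0.0051,94],[31.1,-23.7,7.1,0,0,0.0051,80],[31.1,-23.7,7.1,0,0,0.0051,70],[31.1,-23.7,7.1,0,0,0.0051,70],[31.1,-23.7,7.1,0,0,0.0051,70],[31.1,-23.7,7.1,0,0,0.0051,70],[31.1,-23.7,7.1,0,0,0.0051,70],[31.1,-23.7,7.1,0,0,0.0051,70],[31.1,-23.7,7.1,0,0,0.0051,70],[0,0,0,0,0,0,70]]]'

```text
time: 3.72
tool_pos: [0.4496, -0.1394, 0.3188]
ee_rot: [-3.141, 0.001, 0.266]
wrist_force: [-1.1, -1.0, -0.1]
width: 0.07
finger_force: 0.0
```

```bash
python3 - <<'E'
from h import *
plan([.449,-.141,.214],down(.2618),6)
p=snap('scene','s1.png')
b=p['color'].astype(int)[200:250,270:340]
k=(b[...,0]-b[...,2]>30)&(b.sum(2)<300); ys,xs=np.where(k); print(len(xs),xs.mean()+270,ys.mean()+200,xs.min()+270,xs.max()+270,ys.min()+200,ys.max()+200)
print(at_z(p,(xs.mean()+270,ys.mean()+200),.031))
print(proj(p,[[.449,-.141,.03]]),robot.get_obs()['width'])
E
```

```text
6 rows [-0.2  0.2 17.5] [-0.0002  0.0001  0.0006]
77 304.35064935064935 224.24675324675326 272 339 201 249
[ 0.44518665 -0.14021932  0.031     ]
[[303.24889919 223.80184225]] 0.07027229876188744
```

Request:
step_arm --commands '[[[-0.4,0.2,17.6,0,0,0,70],[-0.4,0.2,17.6,0,0,0,70],[-0.4,0.2,17.6,0,0,0,70],[-0.4,0.2,17.6,0,0,0,60],[0,0.2,17.6,0,0,0,55],[0,0,17.6,0,0,0,50],[0,0,0,0,0,0,40],[0,0,0,0,0,0,20],[0,0,0,0,0,0,10],[0,0,0,0,0,0,10],[0,0,0,0,0,0,10]]]'

```text
time: 5.15
tool_pos: [0.4478, -0.1425, 0.2143]
ee_rot: [3.141, -0.001, 0.262]
wrist_force: [0.2, 0.3, 0.2]
width: 0.029
finger_force: 30.0
```

```bash
python3 - <<'E'
from h import *
o=robot.get_obs(); p0=o['tool_pos'];R0=R.from_euler('xyz',o['ee_rot'])
up=p0+[0,0,.13]
Rs=tilt(np.radians(15),np.pi/4); n=-Rs.as_matrix()[:,2]
seat=np.array([.4295,.098,.082]); T=seat+.2143*n; print(T,n)
plan(up,R0,4); plan(T+[0,0,.06],Rs,12,(up,R0)); plan(T+[0,0,.06],Rs,9,(up,R0))
E
```

```text
[ 0.46871962 -0.04836962  0.23353298] [ 0.1830127  -0.6830127   0.70710678]
4 rows [  0.    0.  -32.5] [0. 0. 0.]
12 rows [ 3.7 -5.3  6.6] [ 0.0655 -0.0001  0.    ]
9 rows [ 4.9 -7.2  8.8] [ 0.0873 -0.0001  0.    ]
```

Request:
step_arm --commands '[[[0,0,-16,0,0,0,10],[0,0,-36,0,0,0,10],[0,0,-40,0,0,0,10],[0,0,-38,0,0,0,10],[3.7,-5.3,6.6,0.0655,0,0,10],[3.7,-5.3,6.6,0.0655,0,0,10],[3.7,-5.3,6.6,0.0655,0,0,10],[3.7,-5.3,6.6,0.0655,0,0,10],[3.7,-5.3,6.6,0.0655,0,0,10],[3.7,-5.3,6.6,0.0655,0,0,10],[3.7,-5.3,6.6,0.0655,0,0,10],[3.7,-5.3,6.6,0.0655,0,0,10],[3.7,-5.3,6.6,0.0655,0,0,10],[3.7,-5.3,6.6,0.0655,0,0,10],[3.7,-5.3,6.6,0.0655,0,0,10],[3.7,-5.3,6.6,0.0655,0,0,10],[0,0,0,0,0,0,10]]]'

```text
time: 7.28
tool_pos: [0.4685, -0.0488, 0.2936]
ee_rot: [-2.358, 0.0, 0.262]
wrist_force: [0.0, -0.7, -3.2]
width: 0.0294
finger_force: 30.0
```

```bash
python3 - <<'E'
from h import *
Rs=tilt(np.radians(15),np.pi/4)
n=-Rs.as_matrix()[:,2]
plan([.4687,-.0484,.2535],Rs,4)
o=robot.get_obs();n=-R.from_euler('xyz',o['ee_rot']).as_matrix()[:,2]
u=R.from_euler('xyz',o['ee_rot']).as_matrix()
c=o['tool_pos']-.2143*n
ims=[]
for nm in('scene','top'):
    p=snap(nm); im=cv2.cvtColor(p['color'],cv2.COLOR_RGB2BGR)
    C=np.array([c+.08*(np.cos(a)*u[:,0]+np.sin(a)*u[:,1]) for a in np.linspace(0,6.28,40)])
    q=proj(p,C); 
    x,y=proj(p,c)[0].astype(int); x0,y0=x-50,y-50
    z=cv2.resize(im[y0:y0+100,x0:x0+100],(400,400),interpolation=2)
    for a in q: cv2.circle(z,tuple(((a-[x0,y0]+.5)*4).astype(int)),1,(0,0,255),-1)
    ims.append(z)
cv2.imwrite('pics/s2.png',np.hstack(ims))
E
```

```text
4 rows [0.1 7.  7.2] [0.0004 0.0001 0.    ]
```

View pics/s2.png

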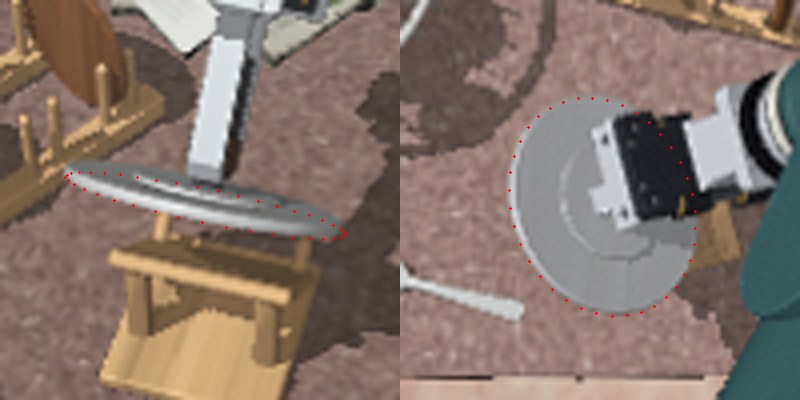

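Request:
step_arm --commands '[[[0,7,7,0,0,0,10],[0,7,7,0,0,0,10],[0,7,7,0,0,0,10],[0,7,7,0,0,0,10],[0,3.5,3.5,0,0,0,10],[0,2.1,2.1,0,0,0,10],[0,2.1,2.1,0,0,0,10],[0,0,0,0,0,0,10]]]'

```text
time: 8.38
tool_pos: [0.4685, -0.0487, 0.243]
ee_rot: [-2.356, 0.0, 0.262]
wrist_force: [-0.5, -0.9, -2.6]
width: 0.0297
finger_force: 30.0
```

Request:
step_arm --commands '[[[0,1.4,1.4,0,0,0,10],[0,1.4,1.4,0,0,0,10],[0,1.4,1.4,0,0,0,10],[0,0,0,0,0,0,10]]]'

```text
time: 8.88
tool_pos: [0.4684, -0.0486, 0.2368]
ee_rot: [-2.355, 0.0, 0.262]
wrist_force: [-0.2, 0.1, -2.4]
width: 0.0299
finger_force: 30.0
```

Request:
step_arm --commands '[[[0,1.1,1.1,0,0,0,10],[0,1.1,1.1,0,0,0,10],[0,0,0,0,0,0,10]]]'

```text
time: 9.25
tool_pos: [0.4687, -0.0488, 0.2349]
ee_rot: [-2.355, -0.001, 0.262]
wrist_force: [-0.8, -2.4, 5.2]
width: 0.0291
finger_force: 30.0
```

Request:
step_arm --commands '[[[0,0,0,0,0,0,34],[0,0,0,0,0,0,44],[0,0,0,0,0,0,60],[0,0,0,0,0,0,60],[0,0,-10,0,0,0,60],[0,0,-20,0,0,0,60],[0,0,-30,0,0,0,60],[0,0,-30,0,0,0,60]]]'

```text
time: 10.25
tool_pos: [0.4853, -0.1116, 0.2994]
ee_rot: [-2.357, -0.001, 0.261]
wrist_force: [0.8, -0.5, -0.1]
width: 0.0597
finger_force: 0.0
```

```bash
python3 - <<'E'
from h import *
Rs=tilt(np.radians(15),np.pi/4);u=Rs.as_matrix();n=-u[:,2]
c=np.array([.4687,-.0488,.2349])-.2143*n;print(c)
ims=[]
for nm in('scene','top'):
    p=snap(nm); im=cv2.cvtColor(p['color'],cv2.COLOR_RGB2BGR)
    C=np.array([c+.08*(np.cos(a)*u[:,0]+np.sin(a)*u[:,1]) for a in np.linspace(0,6.28,40)])
    q=proj(p,C); 
    x,y=proj(p,c)[0].astype(int); x0,y0=x-50,y-50
    z=cv2.resize(im[y0:y0+100,x0:x0+100],(400,400),interpolation=2)
    for a in q: cv2.circle(z,tuple(((a-[x0,y0]+.5)*4).astype(int)),1,(0,0,255),-1)
    ims.append(z)
cv2.imwrite('pics/s3.png',np.hstack(ims))
E
```

```text
[0.42948038 0.09756962 0.08336702]
```

View pics/s3.png

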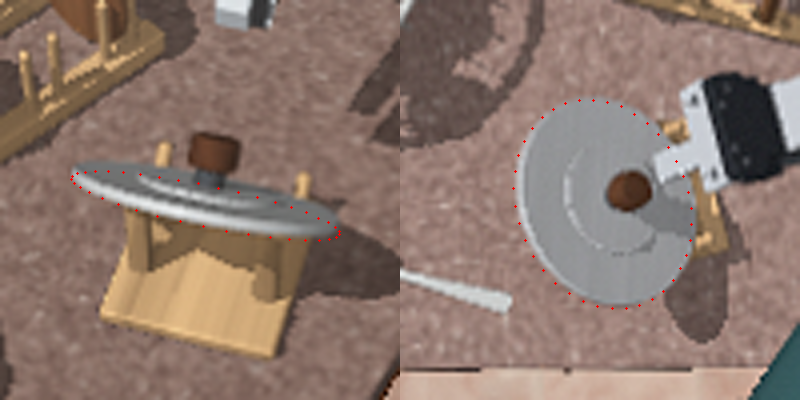

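```bash
python3 - <<'E'
from h import *
np.set_printoptions(precision=3,suppress=True)
o=robot.get_obs();q=o['joint_positions'];Rm=R.from_euler('xyz',o['ee_rot'])
Rz=lambda a:R.from_rotvec([0,0,a]);Ry=lambda a:R.from_rotvec([0,a,0])
base=lambda q1,th,q4,q5:Rz(q1)*Ry(th)*Rz(q4)*Ry(q5)
rem=(base(q[0],q[1]+q[2],q[3],q[4]).inv()*Rm).as_rotvec();print(q,'rem',rem,'q6',q[5])
c=rem[2]-q[5]
Rs=tilt(np.radians(15),-np.pi/4);u=Rs.as_matrix();s=-u[:,2];n=u[:,1]
cc=np.array([.4295,.0976,.0834]);G=cc+.066*s+.0035*n;T=G+.18*s;print('T',T,s,n)
for nm,Rt,q1 in(('grasp',Rs,.75),('far',Rs,.85),('rack',down(np.radians(-15)),.05)):
  for th in(1.2,1.6,2.0):
    M=(Rz(q1)*Ry(th)).inv()*Rt; a=M.as_euler('ZYZ'); 
    print(nm,th,a[0],a[1],(a[2]-c+np.pi)%(2*np.pi)-np.pi)
# waypoints
p0=o['tool_pos'];
W1=p0+np.array([-.05,.02,.10]); 
plan(W1,down(np.radians(15)),8,(p0,Rm))
P2=T+.09*s
plan(P2+[0,0,.03],Rs,12,(W1,down(np.radians(15))))
E
```

```text
[-0.5    0.177  1.569  0.58   1.93   0.866] rem [0.    0.    2.437] q6 0.8662376423396957
T [0.385 0.263 0.26 ] [-0.183  0.683  0.707] [ 0.183 -0.683  0.707]
grasp 1.2 -0.8588702665715586 2.1716481541945627 1.6349656916690645
grasp 1.6 -0.7169082499656374 1.8869056022674902 1.950369454632427
grasp 2.0 -0.6745143085174437 1.5781133395419398 2.2091241961061714
far 1.2 -0.8499061957155019 2.2419757414413337 1.711033768601867
far 1.6 -0.6862314305971129 1.9514573789868572 2.031588251644263
far 2.0 -0.6303445466992652 1.6333385598640664 2.2814077026444934
rack 1.2 0.0 1.9415926535897932 1.8825957145940464
rack 1.6 -2.220446049250313e-16 1.5415926535897932 1.8825957145940464
rack 2.0 -2.220446049250313e-16 1.1415926535897936 1.8825957145940464
8 rows [-5.4 -9.2 -9.9] [-0.098 -0.001 -0.   ]
12 rows [  3.6 -35.1  -8.9] [-0.065  0.     0.   ]
```

Request:
step_arm --commands '[[[-5.4,-9.2,-9.9,-0.098,0,0,40],[-5.4,-9.2,-9.9,-0.098,0,0,40],[-5.4,-9.2,-9.9,-0.098,0,0,40],[-5.4,-9.2,-9.9,-0.098,0,0,40],[-5.4,-9.2,-9.9,-0.098,0,0,40],[-5.4,-9.2,-9.9,-0.098,0,0,40],[-5.4,-9.2,-9.9,-0.098,0,0,40],[-5.4,-9.2,-9.9,-0.098,0,0,40],[3.6,-35,-9,-0.065,0,0,40],[3.6,-35,-9,-0.065,0,0,40],[3.6,-35,-9,-0.065,0,0,40],[3.6,-35,-9,-0.065,0,0,40],[3.6,-35,-9,-0.065,0,0,40],[3.6,-35,-9,-0.065,0,0,40],[3.6,-35,-9,-0.065,0,0,40],[3.6,-35,-9,-0.065,0,0,40]]]'

```text
time: 12.35
tool_pos: [0.3882, 0.1941, 0.4053]
ee_rot: [2.622, -0.0, 0.262]
wrist_force: [-0.7, -0.2, 0.0]
width: 0.0399
finger_force: 0.0
```

```bash
python3 - <<'E'
from h import *
Rs=tilt(np.radians(15),-np.pi/4);u=Rs.as_matrix();s=-u[:,2];n=u[:,1]
cc=np.array([.4295,.0976,.0834]);T=cc+.066*s+.0035*n+.18*s
plan(T+.08*s,Rs,6); plan(T,Rs,6,(T+.08*s,Rs)); print(robot.get_obs()['joint_positions'])
E
```

```text
6 rows [  2.5 -25.5  -0.2] [-0.0443 -0.0001  0.    ]
6 rows [-0.  -0.  13.3] [0. 0. 0.]
[ 0.5016135  -0.12206714  1.61499013 -0.51320141  1.75640881  1.74125655]
```

Request:
step_arm --commands '[[[2.5,-25.5,-0.2,-0.0443,0,0,40],[2.5,-25.5,-0.2,-0.0443,0,0,40],[2.5,-25.5,-0.2,-0.0443,0,0,40],[2.5,-25.5,-0.2,-0.0443,0,0,40],[2.5,-25.5,-0.2,-0.0443,0,0,40],[2.5,-25.5,-0.2,-0.0443,0,0,40],[0,0,0,0,0,0,40],[0,0,10,0,0,0,40],[0,0,15,0,0,0,40],[0,0,10,0,0,0,40],[0,0,0,0,0,0,40]]]'

```text
time: 13.72
tool_pos: [0.3777, 0.2916, 0.2914]
ee_rot: [2.357, 0.001, 0.26]
wrist_force: [0.7, 0.2, -0.1]
width: 0.0397
finger_force: 0.0
```

```bash
python3 - <<'E'
from h import *
Rs=tilt(np.radians(15),-np.pi/4);u=Rs.as_matrix();s=-u[:,2];n=u[:,1]
cc=np.array([.4295,.0976,.0834]);T=cc+.066*s+.0035*n+.18*s
plan(T,Rs,5); print(robot.get_obs()['joint_positions'])
p=snap('scene'); x,y=proj(p,cc)[0].astype(int)
im=cv2.cvtColor(p['color'],cv2.COLOR_RGB2BGR)[y-110:y+40,x-100:x+100]
cv2.imwrite('pics/s4.png',cv2.resize(im,None,fx=4,fy=4,interpolation=2))
E
```

```text
5 rows [-0.  -0.3  8.6] [-0.0002  0.0004 -0.0001]
[ 0.73774517  0.12442233  1.64956883 -0.69034127  1.7476156   2.05777923]
```

View pics/s4.png

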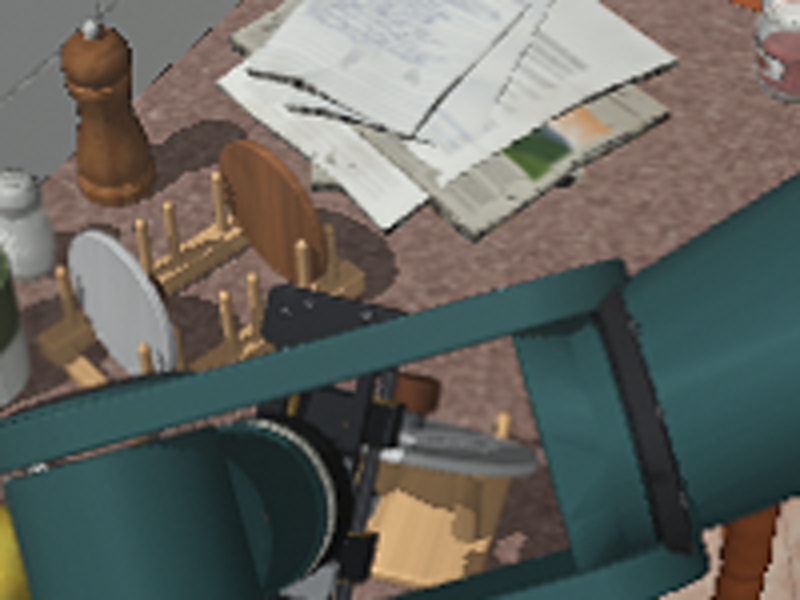

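Request:
step_arm --commands '[[[0,-0.3,10,0,0,0,40],[0,0,12,0,0,0,40],[0,0,12,0,0,0,40],[0,0,9,0,0,0,30],[0,0,0,0,0,0,20],[0,0,0,0,0,0,10],[0,0,0,0,0,0,4],[0,0,0,0,0,0,4],[0,0,0,0,0,0,4]]]'

```text
time: 14.9
tool_pos: [0.3855, 0.2638, 0.2615]
ee_rot: [2.358, -0.0, 0.262]
wrist_force: [-0.9, 0.7, 1.0]
width: 0.007
finger_force: 30.0
```

```bash
python3 - <<'E'
from h import *
o=robot.get_obs();p0=o['tool_pos'];R0=R.from_euler('xyz',o['ee_rot'])
u=p0+[0,0,.12]
plan(u,R0,9,(p0,R0)); plan([.6345,.0275,.4775],down(np.radians(-15)),16,(u,R0))
E
```

```text
9 rows [ 0.   9.4 -9.4] [0. 0. 0.]
16 rows [15.9 16.5  1.2] [ 0.0478 -0.0128  0.031 ]
```

Request:
step_arm --commands '[[[0,3,-3,0,0,0,4],[0,6,-6,0,0,0,4],[0,10,-10,0,0,0,4],[0,12,-12,0,0,0,4],[0,12,-12,0,0,0,4],[0,12,-12,0,0,0,4],[0,12,-12,0,0,0,4],[0,10,-10,0,0,0,4],[0,8,-8,0,0,0,4],[0,0,0,0,0,0,4]]]'

```text
time: 16.15
tool_pos: [0.3856, 0.2635, 0.3825]
ee_rot: [2.358, -0.002, 0.262]
wrist_force: [-0.1, 0.4, -3.3]
width: 0.0069
finger_force: 30.0
```

```bash
python3 - <<'E'
from h import *
plan([.6345,.0275,.4775],down(np.radians(-15)),18); print(robot.get_obs()['wrist_force'])
E
```

```text
18 rows [14.1 14.6  1.1] [ 0.0425 -0.0115  0.0275]
[-0.08800374  0.41921733 -3.34526656]
```

Request:
step_arm --commands '[[[14.1,14.6,1.1,0.0425,-0.0115,0.0275,4],[14.1,14.6,1.1,0.0425,-0.0115,0.0275,4],[14.1,14.6,1.1,0.0425,-0.0115,0.0275,4],[14.1,14.6,1.1,0.0425,-0.0115,0.0275,4],[14.1,14.6,1.1,0.0425,-0.0115,0.0275,4],[14.1,14.6,1.1,0.0425,-0.0115,0.0275,4],[14.1,14.6,1.1,0.0425,-0.0115,0.0275,4],[14.1,14.6,1.1,0.0425,-0.0115,0.0275,4],[14.1,14.6,1.1,0.0425,-0.0115,0.0275,4],[14.1,14.6,1.1,0.0425,-0.0115,0.0275,4],[14.1,14.6,1.1,0.0425,-0.0115,0.0275,4],[14.1,14.6,1.1,0.0425,-0.0115,0.0275,4],[14.1,14.6,1.1,0.0425,-0.0115,0.0275,4],[14.1,14.6,1.1,0.0425,-0.0115,0.0275,4],[14.1,14.6,1.1,0.0425,-0.0115,0.0275,4],[14.1,14.6,1.1,0.0425,-0.0115,0.0275,4],[14.1,14.6,1.1,0.0425,-0.0115,0.0275,4],[14.1,14.6,1.1,0.0425,-0.0115,0.0275,4],[0,0,0,0,0,0,4]]]'

```text
time: 18.52
tool_pos: [0.6346, 0.0258, 0.4732]
ee_rot: [3.138, 0.006, -0.264]
wrist_force: [-0.8, 0.1, -3.3]
width: 0.0065
finger_force: 30.0
```

```bash
python3 - <<'E'
from h import *
o=robot.get_obs();u=R.from_euler('xyz',o['ee_rot']).as_matrix();c=o['tool_pos']+.2475*u[:,2]; print(c,o['ee_rot'])
plan([.6345,.0275,.4225],down(np.radians(-15)),6)
p=snap('scene');im=cv2.cvtColor(p['color'],cv2.COLOR_RGB2BGR)
x0,y0=130,130
z=cv2.resize(im[y0:y0+150,x0:x0+200],(800,600),interpolation=2)
def dr(P,col):
    for a in proj(p,P): cv2.circle(z,tuple(((a-[x0,y0]+.5)*4).astype(int)),2,col,-1)
dr([c+.08*(np.cos(a)*u[:,0]+np.sin(a)*u[:,2])+.0035*u[:,1] for a in np.linspace(0,6.28,40)],(0,0,255))
cr=np.array([.6345,.0275,.0]); x=np.array([np.cos(np.radians(15)),-np.sin(np.radians(15)),0]);y=np.array([-x[1],x[0],0])
dr([cr+i*.04*x+j*.011*y+[0,0,.075] for i in(-1,1) for j in(-1,1)],(255,0,255))
cv2.imwrite('pics/s5.png',z)
E
```

```text
[0.63302456 0.02521126 0.22572741] [ 3.13783385  0.00555751 -0.26422332]
6 rows [-0.1 -0.3  8.5] [ 0.0006  0.0009 -0.0004]
```

View pics/s5.png

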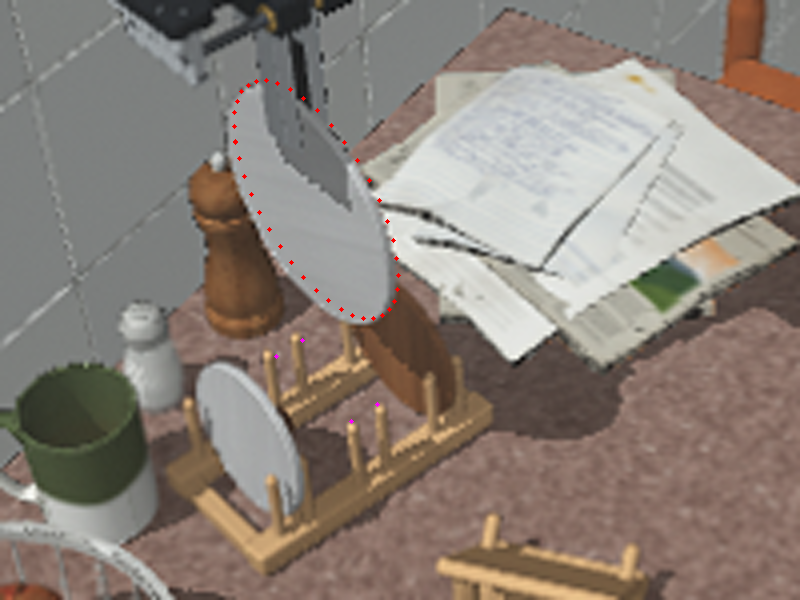

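```bash
python3 - <<'E'
from h import *
plan([.635,.029,.4135],down(np.radians(-15)),6)
E
```

```text
6 rows [ 0.1 -0.4 10. ] [ 0.0005  0.0009 -0.0001]
```

Request:
step_arm --commands '[[[0.1,-0.4,10,0.0005,0.0009,0,4],[0.1,-0.4,10,0.0005,0.0009,0,4],[0.1,-0.4,10,0.0005,0.0009,0,4],[0.1,-0.4,10,0.0005,0.0009,0,4],[0.1,-0.4,10,0.0005,0.0009,0,4],[0.1,-0.4,10,0.0005,0.0009,0,4],[0,0,0,0,0,0,4]]]'

```text
time: 19.45
tool_pos: [0.6351, 0.0295, 0.4139]
ee_rot: [-3.14, -0.001, -0.262]
wrist_force: [-0.3, -1.3, -3.0]
width: 0.0066
finger_force: 30.0
```

```bash
python3 - <<'E'
from h import *
o=robot.get_obs();u=R.from_euler('xyz',o['ee_rot']).as_matrix();c=o['tool_pos']+.2475*u[:,2]; print(o['tool_pos'],c,o['ee_rot'])
ims=[]
for nm,x0,y0 in(('scene',165,170),('top',150,140)):
    p=snap(nm);im=cv2.cvtColor(p['color'],cv2.COLOR_RGB2BGR)
    k=6
    z=cv2.resize(im[y0:y0+100,x0:x0+66],None,fx=k,fy=k,interpolation=2)
    def dr(P,col):
        for a in proj(p,P): cv2.circle(z,tuple(((a-[x0,y0]+.5)*k).astype(int)),1,col,-1)
    for d,col in((.0035,(0,0,255)),(-.0035,(0,255,255))):
        dr([c+.08*(np.cos(a)*u[:,0]+np.sin(a)*u[:,2])+d*u[:,1] for a in np.linspace(0,6.28,60)],col)
    cr=np.array([.635,.029,.0]); x=np.array([np.cos(np.radians(15)),-np.sin(np.radians(15)),0]);y=np.array([-x[1],x[0],0])
    dr([cr+i*.0435*x+j*.011*y+[0,0,.075] for i in(-1,1) for j in(-1,1)],(255,0,255))
    ims.append(z)
cv2.imwrite('pics/s6.png',np.hstack(ims))
E
```

```text
[0.63510656 0.02954878 0.41387558] [0.63543882 0.02980925 0.16637594] [-3.14022886e+00 -1.02464602e-03 -2.61597963e-01]
```

View pics/s6.png

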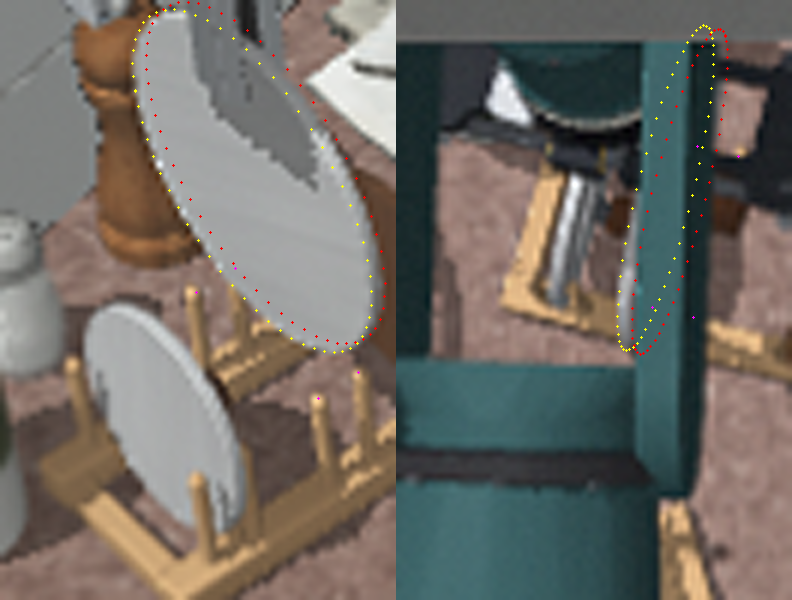

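Request:
step_arm --commands '[[[0,0,5,0,0,0,4],[0,0,5,0,0,0,4],[0,0,5,0,0,0,4],[0,0,5,0,0,0,4],[0,0,5,0,0,0,4],[0,0,5,0,0,0,4],[0,0,0,0,0,0,4]]]'

```text
time: 20.42
tool_pos: [0.6352, 0.0296, 0.3846]
ee_rot: [-3.14, -0.002, -0.262]
wrist_force: [0.5, -0.5, -2.9]
width: 0.0069
finger_force: 30.0
```

Request:
step_arm --commands '[[[0,0,5,0,0,0,4],[0,0,5,0,0,0,4],[0,0,5,0,0,0,4],[0,0,5,0,0,0,4],[0,0,5,0,0,0,4],[0,0,5,0,0,0,4],[0,0,5,0,0,0,4],[0,0,4,0,0,0,4],[0,0,0,0,0,0,4]]]'

```text
time: 21.55
tool_pos: [0.6354, 0.0296, 0.3458]
ee_rot: [-3.14, -0.003, -0.262]
wrist_force: [-0.2, -0.6, -3.6]
width: 0.0068
finger_force: 30.0
```

Request:
step_arm --commands '[[[0,0,2,0,0,0,4],[0,0,2,0,0,0,4],[0,0,1.5,0,0,0,4],[0,0,0,0,0,0,4]]]'

```text
time: 22.05
tool_pos: [0.6355, 0.0296, 0.3418]
ee_rot: [-3.139, -0.005, -0.262]
wrist_force: [-0.1, 0.9, 1.2]
width: 0.0071
finger_force: 30.0
```

```bash
python3 - <<'E'
from h import *
o=robot.get_obs();print(o['wrist_force'],o['wrist_torque'],o['tool_pos'],o['joint_torque'])
p=snap('scene')
o=robot.get_obs();print(o['wrist_force'],o['wrist_torque'])
E
```

```text
[-0.07617287  0.94078762  1.15676411] [0.03608588 0.18522954 0.03352679] [0.63548251 0.02962704 0.34184787] [-2.00458628e-02 -4.20078135e+01 -2.99273121e+01  1.55720970e-02
 -3.94902052e-01 -1.92765765e-03]
[-0.16805236 -0.06959915  1.28828583] [0.00870683 0.21814024 0.0462388 ]
```

Request:
step_arm --commands '[[[0,0,1.5,0,0,0,4],[0,0,0,0,0,0,4]]]'

```text
time: 22.35
tool_pos: [0.6354, 0.0297, 0.3416]
ee_rot: [-3.139, -0.006, -0.262]
wrist_force: [-1.5, 0.7, 5.6]
width: 0.007
finger_force: 30.0
```

```bash
python3 - <<'E'
from h import *
o=robot.get_obs();print(o['wrist_force'],o['wrist_torque'],o['tool_pos'],o['ee_rot'])
E
```

```text
[-1.47366149  0.65682128  5.56115886] [0.05831746 0.51160991 0.02279906] [0.63540435 0.02965176 0.34159317] [-3.13923635 -0.00577952 -0.26154677]
```

Request:
step_arm --commands '[[[-1.5,0,0,0,0,0,4],[0,0,0,0,0,0,4],[0,0,0,0,0,0,4]]]'

```text
time: 22.72
tool_pos: [0.6344, 0.0299, 0.3416]
ee_rot: [-3.139, -0.008, -0.262]
wrist_force: [-0.3, -1.3, 5.9]
width: 0.0065
finger_force: 30.0
```

```bash
python3 - <<'E'
from h import *
o=robot.get_obs();print(o['wrist_force'],o['wrist_torque'],o['tool_pos'],o['ee_rot'])
E
```

```text
[-0.28330665 -1.33270131  5.8746823 ] [-0.04355549  0.06927967  0.03733635] [0.63442404 0.02986103 0.34159215] [-3.13907779 -0.00794509 -0.26175037]
```

Request:
step_arm --commands '[[[0,0,0,0,0,0,9],[0,0,0,0,0,0,12],[0,0,0,0,0,0,20],[0,0,0,0,0,0,30],[0,0,0,0,0,0,30],[0,0,-5,0,0,0,30],[0,0,-15,0,0,0,30],[0,0,-30,0,0,0,30],[0,0,-40,0,0,0,30],[-30,0,-30,0,0,0,30],[-50,0,-10,0,0,0,30],[-50,0,0,0,0,0,30],[-50,0,0,0,0,0,30],[0,0,0,0,0,0,30]]]'

```text
time: 24.48
tool_pos: [0.4568, 0.0772, 0.4712]
ee_rot: [-3.138, -0.007, -0.26]
wrist_force: [0.1, 0.7, 0.3]
width: 0.0298
finger_force: 0.0
```

```bash
python3 - <<'E'
from h import *
ims=[]
cr=np.array([.6345,.0293,.092]); x=np.array([np.cos(np.radians(15)),-np.sin(np.radians(15)),0]);y=np.array([-x[1],x[0],0])
for nm,x0,y0 in(('scene',150,160),('top',155,140)):
    p=snap(nm);im=cv2.cvtColor(p['color'],cv2.COLOR_RGB2BGR); k=4
    z=cv2.resize(im[y0:y0+125,x0:x0+100],None,fx=k,fy=k,interpolation=2)
    for d,col in((-.0035,(0,0,255)),(.0035,(0,255,255))):
        for a in proj(p,[cr+.08*(np.cos(a)*x+np.sin(a)*np.array([0,0,1]))+d*y for a in np.linspace(0,6.28,50)]): cv2.circle(z,tuple(((a-[x0,y0]+.5)*k).astype(int)),1,col,-1)
    ims.append(z)
cv2.imwrite('pics/s7.png',np.hstack(ims))
E
```

```text
(no output)
```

View pics/s7.png

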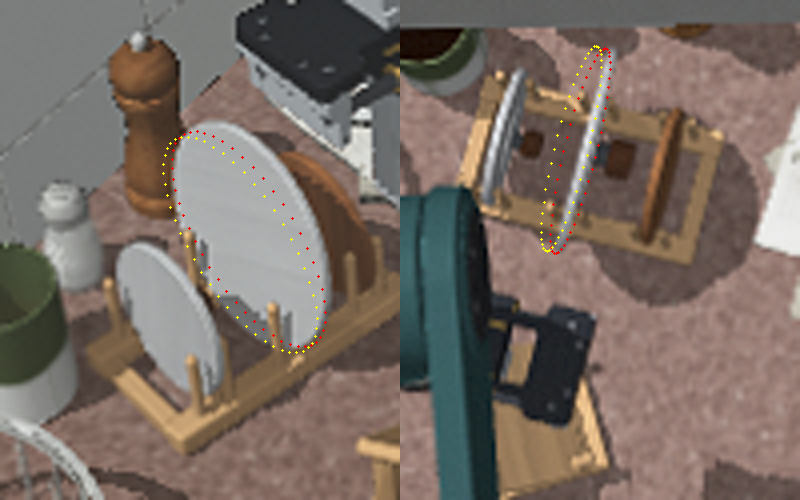

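```bash
python3 -c "
from bench import robot
print(robot.close_job())"
```

```text
the job is handed in; nothing more can be done
None
```

The lid leaned on the rest by itself when I let go of the knob. It now stands on edge in the middle slot, leaning slightly toward the round board, and by camera and wrist force it rests on both rails. In the last pictures the other things looked untouched (the jar was out of frame), and I handed the job in at about 25 s.

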